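Fit the purple tube block on the lab shaker

ROBOT

A 6-joint arm with a two-finger parallel gripper is mounted at the origin on the work surface. World frame = base frame: x ahead of the robot, y to its left, z up, the work surface at z = 0. Lengths are in m, angles in rad, forces in N, time in s.
With the tool pointing down it reaches from about 0.225 to 0.875 m from the base axis. Payload 3.4 kg.
Tool frame: the origin (TCP) lies at the very end of the fingers, on their centre line; the grasp point (between the pads) lies 19 mm behind it; z points along the fingers, x is the direction in which the jaws open and shut, and the axes are right-handed (so a half turn about z gives the same grasp; the last joint's range is limited). The gripper opens to 85 mm and grips with 20 to 120 N. Pads are 22 mm wide; open, the fingers measure 114 mm over their backs; the gripper's body (76 mm by 85 mm) begins 54 mm behind the grasp point. The pads swing forward as they close: fully open they stand 13 mm farther back than shut.
Start: joints at [1.162, 0.276, 1.505, -0, 1.361, -0.121], TCP at [0.163, 0.551, 0.231] pointing down, gripper open.
Joint ranges: [-2.89, 2.89], [-0.75, 2.08], [0.22, 2.7], [-1.18, 4.32], [0.11, 2.71], [-2.7, 2.7]. Speed limits (rad/s): [2.57, 2.57, 3.14, 3.14, 3.14, 3.14].

INTERFACE

Orientations are given as a 3x3 rotation matrix whose columns are the frame's x, y, z axes.
In Python, from rig import arm gives the robot as it stands. The module is installed in compiled form; this text tells all that it offers.
- The arm moves only by the tool servo_tool, never from a script. Its argument "steps" is a list that holds one entry, the list of rows, each a list of 5 numbers: the shift along the tool's x, y, z in mm, then the turn about the tool's z in degrees, then the closure, from 0 (fully open) to 1 (shut). A call has 1 to 20 rows; each row is the pose to reach, as a shift and turn from the pose commanded when the call began, along the tool's axes at that moment; what a row does not reach only later rows make up. A row lasts 1/10 s, in which the tool goes at most 50 mm and 8.59 degrees, less where a joint would pass 70% of its speed; a pose out of reach is approached as far as the arm can. A call with a gripper value outside its range is refused whole. The fingers move at their own pace and stop on an object; "grip_force" is the grip in N (left out, the last holds). Time passes only in rows, so rows that repeat a pose let the fingers close. It gives the time, the measured TCP pose, the force and the opening at its end, in the units of the state.
- arm.get_obs(): the state, without advancing time (a new reading comes with each control period).
- arm.read_camera(name): name is "scene" or "top" or "wrist"; returns a dict with "img" (384x512x3 uint8, red, green, blue), "depth" (384x512 float32, m along the optical axis (not along the pixel's ray), 0 where there is no reading), "fx", "fy", "cx", "cy" (pixels), "R" (3x3) and "t" (3): a world point X has camera coordinates R X + t. Camera axes: x right, y down, z forward; pixel columns grow to the right and rows downward; lengths in m; the calibration is good to about 2 mm. A picture is of the moment at which its call begins.
- arm.sign_off(): hands the job in, once; it reports no verdict.
The state is a dict: "clock": time; "q": joint angles; "dq": joint speeds; "tau": joint torques, N m; "eef_pos": TCP position; "tool_rot": TCP orientation; "ft_force": force on the tool from outside, world axes, zero at the start; "wrist_torque": the same for the moment, N m; "gripper_width": opening from 0.0 (shut) to 1.0 (fully open).
Only numpy, scipy, OpenCV 4.12 (cv2) and the standard library are available. Lean on these libraries where they do the work, as an engineer would, in place of code of your own. Each camera call takes 0.05 s, during which the arm holds its last target.

TASK

Fit the purple tube block onto the shaker: lift it by its white fin and set it down on the shaker's platform so that the two brass pegs enter the two holes in its underside and it sits flat and fully home, then let go. Set it down gently rather than dropping it, and leave the green tube block where it stands.

Things in the scene. Friction and masses are not known exactly. Their poses are not given: they have to be found in the camera images.
- purple_block: Purple tube block, 32 small dark wells on top, loose on the bench, 0.3-0.6 kg. 70 (x) by 105 (y) by 44 mm tall. White lifting fin upright in the middle of its top: 14 mm thick (x), 50 long (y), 45 tall; fin top 89 mm above underside. Grip the fin across its 14 mm. Underneath: two round holes, 24 mm wide, 26 deep, at y = -32 and +32, x = 0. Fits either way round. Origin: centre of underside; z up.
- green_block: Green tube block with 10 large dark wells on top; same size, shape, fin and frame as the purple one. Not wanted: leave it where it stands.
- shaker_seat (a point): Centre of the platform's top on the shaker, 70 mm above the bench. Shaker: fixed cream box, 150 x 140 x 62 mm, blue panel at its -x end; dark platform 78 (x) by 114 mm (y). Two brass pegs, 12 mm wide, 20 tall, upper 10 tapering to a 4 mm tip, at y = -32 and +32, x = 0. z up. Fully home, the block's underside rests on the platform, origin within 6 mm of this point, long side along y.
Things that resemble listed ones, but are neither listed nor needed, are in the scene too. There is more than one size of the purple_block; the one meant has the size given above.

How it is judged:
At the end, for the whole second after the job is handed in: The purple block rests released on the platform, both pegs in its holes: underside within 4 mm of the platform, centre within 12 mm of its centre, long side within 17 degrees of the pegs' line, upright within 4.5 degrees, still; green block within 30 mm of its start (horizontal distance between purple_block and shaker_seat below 0.012 m and z of purple_block in the frame of shaker_seat between -0.004 and 0.004 m and angle between the y axis of purple_block and the y axis of shaker_seat, either way round below 0.3 rad and angle between purple_block's own z axis and vertical below 0.08 rad and linear speed of purple_block below 0.02 m/s and distance of green_block from where it was at the start of the episode below 0.03 m); the robot touches nothing.
It fails at once if the green block is displaced by more than 30 mm (distance of green_block from where it was at the start of the episode above 0.03 m).
It fails at once if the purple block is dropped onto the shaker (faster than 0.7 m/s within 30 mm of its seat) (horizontal distance between purple_block and shaker_seat below 0.03 m and z of purple_block in the frame of shaker_seat below 0.03 m and linear speed of purple_block above 0.7 m/s).
It also fails if it takes over 48 s, if anything falls off the work surface, if the arm or the gripper's body presses on something with over 40 N, if the wrist force passes 120 N, or if a joint passes its speed limit or range.

## Working session

There is one attempt and no reset: what is moved stays moved. The work goes in short steps, Python scripts to look and compute and a tool call to move; the robot and the scene stay as the last step left them, time stands still between calls to the robot, and variables do not carry over. Pictures are saved under pics/ and viewed, and the job is handed in when it is done.

Besides the shell and the picture viewer there is one more tool, called after ">>>" by a JSON object that holds its "fn" and its "kwargs". servo_tool: Moves the arm, as the interface text tells. Its arguments: {"type":"object","properties":{"steps":{"type":"array"},"grip_force":{"type":"number"}},"required":["steps"]}

```bash
mkdir -p pics
cat > h.py <<'E'
import numpy as np,cv2
from rig import arm
def snap(n,f):
    c=arm.read_camera(n); np.savez(f'pics/{f}.npz',**c)
    cv2.imwrite(f'pics/{f}.png',cv2.cvtColor(c['img'],cv2.COLOR_RGB2BGR)); return c
def load(f): return np.load(f'pics/{f}.npz')
def cloud(c):
    v,u=np.mgrid[0:384,0:512]; d=c['depth']
    P=np.stack([(u-c['cx'])/c['fx']*d,(v-c['cy'])/c['fy']*d,d],-1)
    return (P-c['t'])@c['R']
E
python3 - <<'E'
from h import *
o=arm.get_obs();print(o['clock'],o['eef_pos'],o['tool_rot'],o['ft_force'])
for n in ('scene','top'):
    c=snap(n,n+'0'); print(c['fx'],c['R'],c['t'])
E
```

```text
0.0 [0.16300521 0.550838   0.23041621] [[ 2.83827572e-01  9.58875070e-01 -7.14037836e-04]
 [ 9.58873515e-01 -2.83828405e-01 -1.73719791e-03]
 [-1.86841999e-03 -1.91607304e-04 -9.99998236e-01]] [ 0.10454806 -0.34827812 -0.28231571]
396.91036256389623 [[ 0.0086177   0.99987083 -0.01356646]
 [ 0.66701084 -0.01585552 -0.74487928]
 [-0.74499817 -0.00262984 -0.66706132]] [ 0.00894229 -0.30843608  1.54560797]
452.72889302786695 [[ 0.00976251 -0.99992628  0.00722027]
 [-0.99347056 -0.01051979 -0.11360273]
 [ 0.11367031 -0.00606408 -0.99350002]] [0.00344376 0.50779803 0.98401665]
```

View pics/scene0.png

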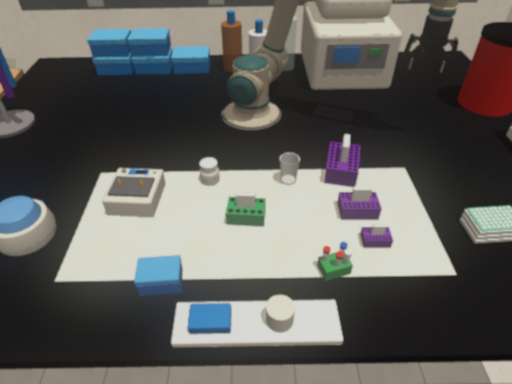

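View pics/top0.png

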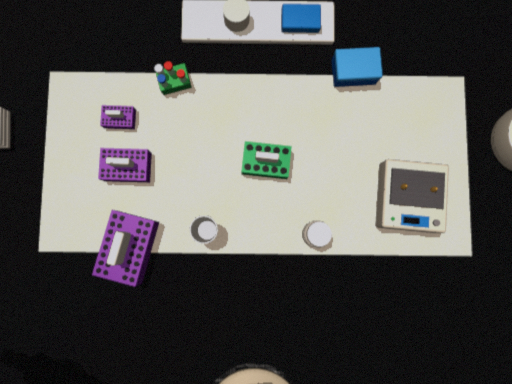

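Run:
```python
from h import *
c=load('top0');P=cloud(c);im=c['img'];hsv=cv2.cvtColor(im,cv2.COLOR_RGB2HSV)
def rect(m,name):
    n,l,s,_=cv2.connectedComponentsWithStats(m.astype(np.uint8))
    for i in range(1,n):
        if s[i,4]<100: continue
        q=P[l==i]; z=np.median(q[:,2]); 
        m2=(l==i)&(abs(P[...,2]-z)<.006); k=P[m2]
        print(name,s[i],'z',z.round(4),cv2.minAreaRect((k[:,:2]*1000).astype(np.float32)),np.median(k,0).round(4))
H,S,V=[hsv[...,i] for i in range(3)]
rect((H>130)&(H<160)&(S>100)&(P[...,2]>.015),'purple')
rect((H>45)&(H<80)&(S>100)&(P[...,2]>.015),'green')
for z0 in (.085,.06,.12):
  pass
# fins
rect((S<60)&(V>140)&(P[...,2]>.05)&(P[...,2]<.14),'white')
rect((V<90)&(S<80)&(P[...,2]>.06)&(P[...,2]<.08),'dark')
cv2.imwrite('pics/c1.png',cv2.resize(im[140:250,350:470,::-1],None,fx=5,fy=5,interpolation=2))
cv2.imwrite('pics/c2.png',cv2.resize(im[90:200,80:200,::-1],None,fx=5,fy=5,interpolation=2))
```

```text
purple [101 106  34  22 510] z 0.0298 ((662.3485717773438, 316.9870300292969), (71.93722534179688, 46.244544982910156), 88.94210052490234) [0.6568 0.3115 0.03  ]
purple [  99  149   51   33 1138] z 0.0438 ((549.8120727539062, 293.60870361328125), (104.90379333496094, 68.26292419433594), 88.88993072509766) [0.5433 0.2896 0.0441]
purple [  92  211   66   75 2326] z 0.0597 ((367.76922607421875, 282.18756103515625), (97.05062866210938, 142.02493286132812), 75.59520721435547) [0.3641 0.2734 0.0599]
green [159  63  31  30 429] z 0.0347 ((754.0224609375, 191.84158325195312), (50.02643585205078, 69.36295318603516), 18.19377899169922) [0.7481 0.1865 0.0351]
green [ 242  142   49   36 1018] z 0.044 ((564.806884765625, -23.255828857421875), (103.48130798339844, 68.55812072753906), 84.59486389160156) [ 0.5595 -0.0249  0.0442]
white [223   0  27  22 498] z 0.0701 ((897.402099609375, 47.823516845703125), (52.00627899169922, 58.510372161865234), 0.15960708260536194) [0.898  0.048  0.0702]
white [256 151  23   9 150] z 0.0886 ((565.564208984375, -23.099964141845703), (47.631961822509766, 14.16875934
[... 338 characters left out ...]
4.81751251220703) [ 0.4573 -0.3368  0.0624]
white [189 215  29  29 141] z 0.0851 ((407.9002380371094, 108.9796371459961), (58.1064338684082, 58.14698791503906), 27.06589126586914) [0.4093 0.1082 0.0852]
white [306 221  26  25 493] z 0.0703 ((401.7905578613281, -135.35345458984375), (50.77094650268555, 51.612091064453125), 0.14399319887161255) [ 0.4016 -0.135   0.0704]
white [107 231  17  35 304] z 0.1207 ((367.87225341796875, 281.8591003417969), (18.604507446289062, 66.53947448730469), 76.03887176513672) [0.3675 0.2815 0.1207]
dark [ 390  169   54   39 1724] z 0.0707 ((499.8426513671875, -346.43841552734375), (113.36432647705078, 75.34751892089844), 85.268798828125) [ 0.4984 -0.3459  0.0707]
```

View pics/c1.png

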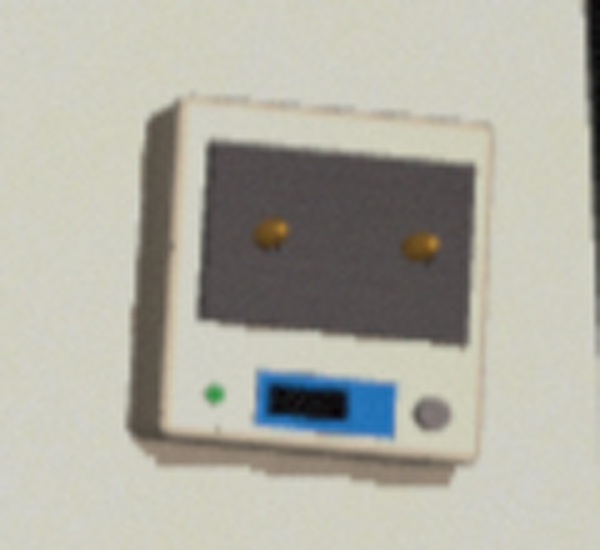

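View pics/c2.png

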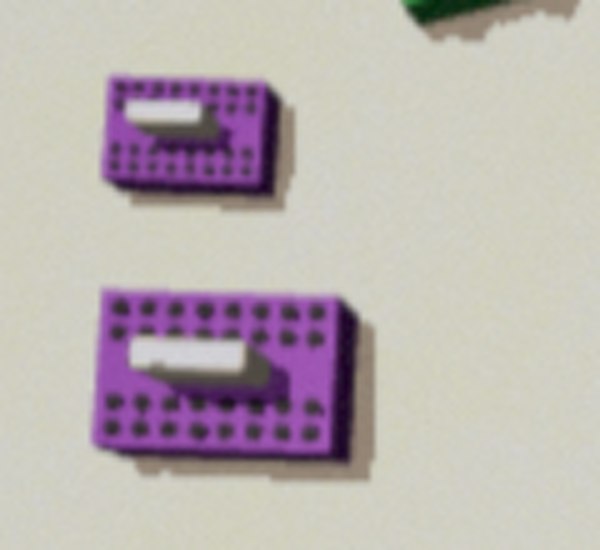

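The wanted block is the middle purple one, 105 x 68 mm with its fin at (0.5505, 0.2938) and yaw -1.1°. It is at crop pixels (190,355). The shaker's platform centre is (0.4998, -0.3464) with yaw -4.7°, and its pegs are at crop pixels (270,233) and (420,245).

>>> {"fn": "servo_tool", "kwargs": {"steps": [[[-14,44,0,7.5,0],[-27,89,0,15,0],[-41,133,0,22.5,0],[-55,178,0,30,0],[-68,222,0,37.5,0],[-82,267,0,45,0],[-96,311,0,52.5,0],[-109,356,0,60,0],[-123,400,0,67.5,0],[-136.5,444.5,0,74.6,0],[-136.5,444.5,0,74.6,0],[-136.5,444.5,0,74.6,0],[-136.5,444.5,0,74.6,0]]], "grip_force": 60}}

```text
clock: 1.4
eef_pos: [0.5496, 0.2947, 0.2309]
tool_rot: [[1.0, -0.018, -0.002], [-0.018, -1.0, 0.0], [-0.002, -0.0, -1.0]]
ft_force: [0.4, 0.1, 0.6]
gripper_width: 1.002
```

Run:
```python
from h import *
o=arm.get_obs();print(o['clock'],o['eef_pos'],o['tool_rot'],o['ft_force'],o['q'])
c=snap('wrist','w1');P=cloud(c)
H,S,V=cv2.split(cv2.cvtColor(c['img'],cv2.COLOR_RGB2HSV))
m=(S<80)&(V>120)&(P[...,2]>.08)&(P[...,2]<.095)
n,l,s,_=cv2.connectedComponentsWithStats(m.astype(np.uint8))
for i in range(1,n):
    if s[i,4]>80:
        k=P[l==i];print(s[i],cv2.minAreaRect((k[:,:2]*1000).astype(np.float32)),np.median(k[:,2]))
```

```text
1.4 [0.54964447 0.29470247 0.23087807] [[ 9.99834417e-01 -1.81212848e-02 -1.66058773e-03]
 [-1.81210412e-02 -9.99835787e-01  1.61636319e-04]
 [-1.66324410e-03 -1.31517976e-04 -9.99998608e-01]] [0.39309783 0.08942327 0.62719782] [3.80203371e-01 3.50416022e-01 1.39553157e+00 7.78057436e-04
 1.39712714e+00 3.98190524e-01]
[251 159  14  47 633] ((549.6705322265625, 297.4176025390625), (48.797977447509766, 13.673606872558594), 89.37030029296875) 0.08816965635850552
```

View pics/w1.png

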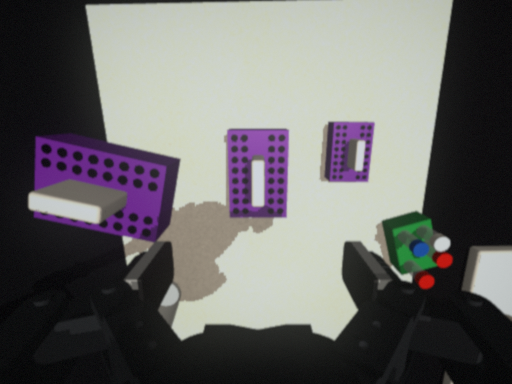

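The wrist view shows the fin at about (258,183), centred between the fingers, and the measured x agrees. Next I descend and close the gripper.

>>> {"fn": "servo_tool", "kwargs": {"steps": [[[0.5,-1,35,0,0],[0.5,-1,70,0,0],[0.5,-1,105,0,0],[0.5,-1,130,0,0],[0.5,-1,150,0,0],[0.5,-1,165,0,0],[0.5,-1,174,0,0],[0.5,-1,174,0,0],[0.5,-1,174,0,1],[0.5,-1,174,0,1],[0.5,-1,174,0,1],[0.5,-1,174,0,1],[0.5,-1,174,0,1],[0.5,-1,174,0,1],[0.5,-1,174,0,1],[0.5,-1,174,0,1],[0.5,-1,174,0,1],[0.5,-1,174,0,1]]], "grip_force": 70}}

```text
clock: 3.25
eef_pos: [0.5507, 0.2953, 0.0576]
tool_rot: [[1.0, -0.019, -0.001], [-0.019, -1.0, -0.0], [-0.001, 0.0, -1.0]]
ft_force: [-3.7, 0.4, 5.6]
gripper_width: 0.148
```

Gripped: a width of 0.148 of 85 mm is about 13 mm. Lifting by 150 mm.

>>> {"fn": "servo_tool", "kwargs": {"steps": [[[0,0,-5,0,1],[0,0,-15,0,1],[0,0,-35,0,1],[0,0,-60,0,1],[0,0,-85,0,1],[0,0,-110,0,1],[0,0,-130,0,1],[0,0,-143,0,1],[0,0,-150,0,1],[0,0,-150,0,1],[0,0,-150,0,1],[0,0,-150,0,1]]]}}

```text
clock: 4.45
eef_pos: [0.5505, 0.295, 0.2058]
tool_rot: [[1.0, -0.019, -0.003], [-0.019, -1.0, -0.001], [-0.003, 0.001, -1.0]]
ft_force: [0.3, 0.0, -6.5]
gripper_width: 0.154
```

Run:
```python
from h import *
o=arm.get_obs();print(o['clock'],o['eef_pos'],o['ft_force'],o['wrist_torque'],o['gripper_width'])
for n in('scene','wrist'): snap(n,n+'2')
cv2.imwrite('pics/s2.png',cv2.resize(cv2.imread('pics/scene2.png')[60:240,220:460],None,fx=3,fy=3))
```

```text
4.45 [0.55050245 0.29501892 0.20583051] [ 0.31037998  0.03382454 -6.48485517] [-0.06925553  0.01686138 -0.03852987] 0.15374010226400894
```

View pics/s2.png

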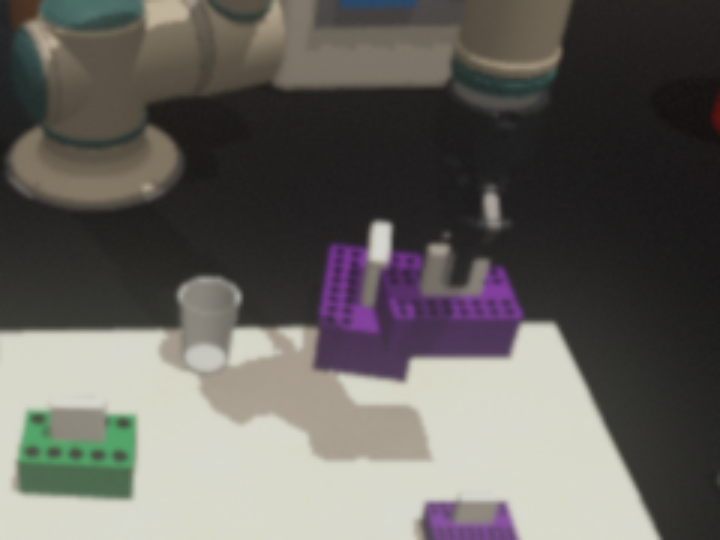

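View pics/wrist2.png

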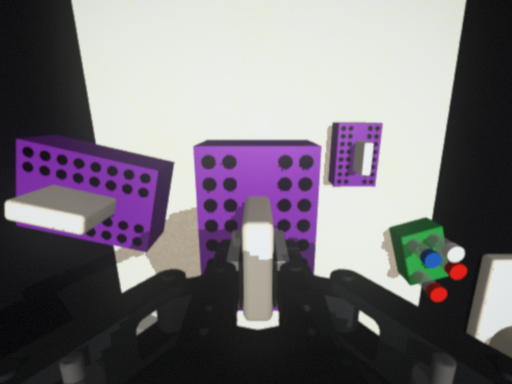

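The block is held level: it is at (455,310) in the scene crop and square in the wrist view. Carrying it over the green block, with its underside at about 0.148 m.

>>> {"fn": "servo_tool", "kwargs": {"steps": [[[-0.5,10,0,0,1],[-2,30,0,0,1],[-4,60,0,0.3,1],[-6,100,0,0.6,1],[-8.5,140,0,0.8,1],[-11,180,0,1,1],[-13,220,0,1.2,1],[-15.5,260,0,1.5,1],[-18,300,0,1.7,1],[-20.5,340,0,2,1],[-23,380,0,2.2,1],[-25,420,0,2.4,1],[-27.5,460,0,2.6,1],[-30,500,0,2.8,1],[-32.5,540,0,3,1],[-34.5,578,0,3.3,1],[-37,610,0,3.6,1],[-38,630,0,3.6,1],[-38.5,640,0,3.6,1],[-38.5,642.4,0,3.6,1]]]}}

```text
clock: 6.55
eef_pos: [0.4998, -0.3468, 0.2071]
tool_rot: [[0.997, -0.083, -0.0], [-0.083, -0.997, 0.001], [-0.0, -0.001, -1.0]]
ft_force: [-0.4, 0.8, -5.2]
gripper_width: 0.152
```

>>> {"fn": "servo_tool", "kwargs": {"steps": [[[0,0,0,0,1],[0,0,0,0,1],[0,0,0,0,1]]]}}

```text
clock: 6.85
eef_pos: [0.5008, -0.3448, 0.2074]
tool_rot: [[0.997, -0.08, 0.0], [-0.08, -0.997, 0.001], [0.0, -0.001, -1.0]]
ft_force: [-0.5, -0.4, -5.9]
gripper_width: 0.149
```

Run:
```python
from h import *
o=arm.get_obs();print(o['clock'],o['eef_pos'],o['tool_rot'],o['ft_force'],o['wrist_torque'],o['gripper_width'])
for n in('scene','top','wrist'): snap(n,n+'3')
c=load('top3');P=cloud(c);H,S,V=cv2.split(cv2.cvtColor(c['img'],cv2.COLOR_RGB2HSV))
m=(H>130)&(H<160)&(S>100)&(P[...,1]<0)
k=P[m&(P[...,2]>.17)];print(k.min(0),k.max(0),cv2.minAreaRect((k[:,:2]*1000).astype(np.float32)),np.median(k[:,2]))
c=load('wrist3');P=cloud(c);H,S,V=cv2.split(cv2.cvtColor(c['img'],cv2.COLOR_RGB2HSV))
k=P[(H>130)&(H<160)&(S>100)&(P[...,2]>.17)&(P[...,1]<0)];print(k.min(0),k.max(0),np.median(k[:,2]))
A=np.c_[k[:,:2],np.ones(len(k))];print(np.linalg.lstsq(A,k[:,2],rcond=None)[0])
a=cv2.resize(cv2.imread('pics/scene3.png')[100:250,60:260],None,fx=3,fy=3);b=cv2.resize(cv2.imread('pics/top3.png')[120:270,340:490],None,fx=3,fy=3)
cv2.imwrite('pics/a3.png',a);cv2.imwrite('pics/b3.png',b)
```

```text
6.85 [ 0.50078616 -0.34476808  0.20740337] [[ 9.96784763e-01 -8.01257202e-02  6.60139161e-05]
 [-8.01257467e-02 -9.96784528e-01  6.85574328e-04]
 [ 1.08695134e-05 -6.88659459e-04 -9.99999763e-01]] [-0.52562934 -0.41282155 -5.87060188] [-0.03963602 -0.01893733  0.04427873] 0.1490769538637206
[ 0.447108   -0.37216284  0.1700879 ] [ 0.53783252 -0.2888275   0.37646571] ((492.4585266113281, -330.3900146484375), (90.68951416015625, 83.30494689941406), 0.24250642955303192) 0.1945566840135344
[ 0.43960333 -0.39788602  0.17264352] [ 0.53913831 -0.2765087   0.34971935] 0.1935888405734259
[-0.00472779  0.03392788  0.20725049]
```

View pics/a3.png

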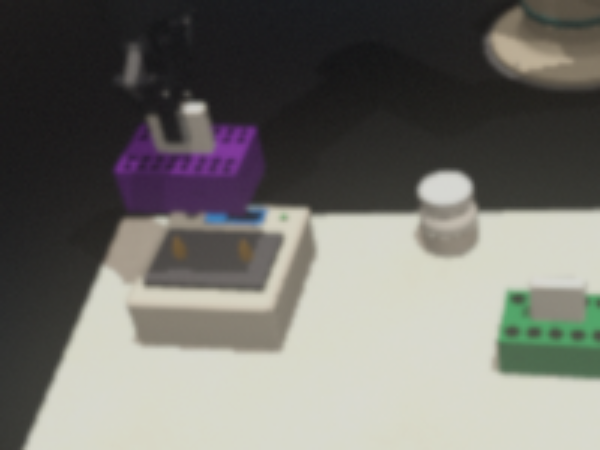

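View pics/b3.png

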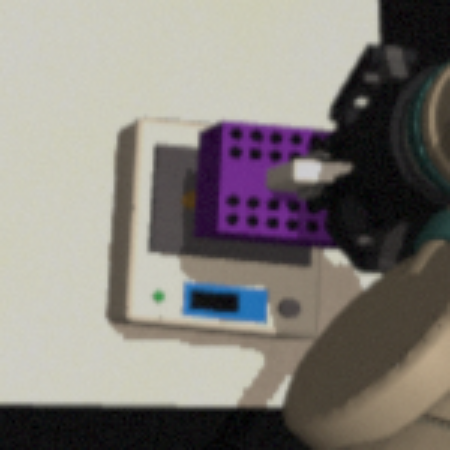

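View pics/wrist3.png

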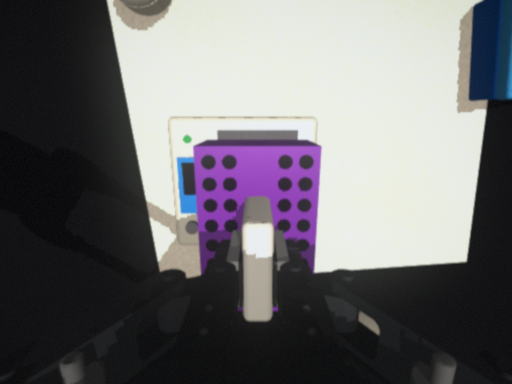

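The block is over the platform and looks level. I'll check its offset and tilt more cleanly.

Run:
```python
from h import *
for n in('wrist2','wrist3','top3'):
    c=load(n);P=cloud(c);H,S,V=cv2.split(cv2.cvtColor(c['img'],cv2.COLOR_RGB2HSV))
    m=(H>130)&(H<160)&(S>80)&(P[...,2]>.185)&(P[...,2]<.2)
    nn,l,s,_=cv2.connectedComponentsWithStats(m.astype(np.uint8))
    k=P[l==1+np.argmax(s[1:,4])]
    A=np.c_[k[:,:2],np.ones(len(k))];print(n,s[1:,4].max(),np.linalg.lstsq(A,k[:,2],rcond=None)[0][:2],np.median(k[:,2]))
    th=-.0189 if n=='wrist2' else -.0802
    ex=np.array([np.cos(th),np.sin(th)]);ey=np.array([-np.sin(th),np.cos(th)])
    t=np.array([.5505,.295]) if n=='wrist2' else np.array([.5008,-.3448])
    r=(k[:,:2]-t)
    for e in(ex,ey): print(np.percentile(r@e*1000,[.5,2,98,99.5]).round(1))
c=load('top0');P=cloud(c);H,S,V=cv2.split(cv2.cvtColor(c['img'],cv2.COLOR_RGB2HSV))
m=(S>130)&(H>8)&(H<28);m[:160]=0;m[:,:380]=0
n,l,s,ce=cv2.connectedComponentsWithStats(m.astype(np.uint8))
for i in range(1,n):
  if s[i,4]>3: k=P[l==i];print('peg',s[i],ce[i],k.mean(0),k.max(0)[2])
```

```text
wrist2 9008 [-0.00678281 -0.00618939] 0.19207910826021102
[-34.6 -34.   33.7  34.3]
[-19.  -13.4  53.7  53.8]
wrist3 9116 [-0.00521496 -0.00639163] 0.1935945450620333
[-34.9 -34.2  33.6  34.2]
[-19.2 -13.8  53.3  53.4]
top3 1058 [ 0.00281122 -0.02219707] 0.19467682044257717
[-34.5 -34.2  32.8  33.6]
[-16.1 -12.5  52.2  52.9]
peg [401 184   6   5  25] [403.76 186.04] [ 0.50227827 -0.31332637  0.08468106] 0.09246151614202121
peg [431 187   6   5  27] [433.59259259 188.92592593] [ 0.49689834 -0.37686259  0.08373455] 0.09285106838549644
```

Measured tilt is under 0.4°. The block centre is about 1 mm in x and 1.5 mm in y from the seat. I'll correct that and lower until the pegs are just in the holes.

>>> {"fn": "servo_tool", "kwargs": {"steps": [[[-0.5,0.7,5,0,1],[-1,1.5,15,0,1],[-1,1.5,28,0,1],[-1,1.5,40,0,1],[-1,1.5,50,0,1],[-1,1.5,56,0,1],[-1,1.5,60,0,1],[-1,1.5,64,0,1],[-1,1.5,67,0,1],[-1,1.5,70,0,1],[-1,1.5,70,0,1]]]}}

```text
clock: 8.1
eef_pos: [0.4993, -0.3475, 0.137]
tool_rot: [[0.997, -0.082, -0.0], [-0.082, -0.997, 0.0], [-0.0, -0.0, -1.0]]
ft_force: [-1.2, 0.3, -6.4]
gripper_width: 0.151
```

Run:
```python
from h import *
o=arm.get_obs();print(o['clock'],o['eef_pos'],o['ft_force'],o['wrist_torque'],o['gripper_width'])
snap('scene','scene4');cv2.imwrite('pics/a4.png',cv2.resize(cv2.imread('pics/scene4.png')[120:230,80:200],None,fx=5,fy=5))
```

```text
8.1 [ 0.49926983 -0.3475219   0.13703049] [-1.15671455  0.2608635  -6.3762426 ] [-0.00756268  0.0405076  -0.06055696] 0.1511058151201585
```

View pics/a4.png

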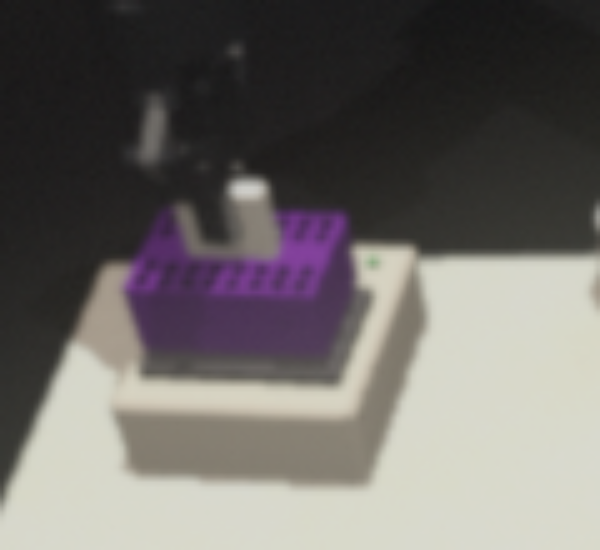

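There is no contact force with the underside at about 79 mm, so the pegs (tips at 90 mm) are in the holes. The block sits squarely over the platform at crop (240,290). Lowering the rest of the way.

>>> {"fn": "servo_tool", "kwargs": {"steps": [[[0,0.5,2,0,1],[0,0.5,4,0,1],[0,0.5,6,0,1],[0,0.5,7,0,1],[0,0.5,8,0,1],[0,0.5,8.7,0,1],[0,0.5,9.2,0,1],[0,0.5,9.2,0,1],[0,0.5,9.2,0,1]]]}}

```text
clock: 9.05
eef_pos: [0.4994, -0.3482, 0.1281]
tool_rot: [[0.997, -0.082, 0.0], [-0.082, -0.997, 0.0], [0.0, -0.0, -1.0]]
ft_force: [0.3, 0.1, -5.3]
gripper_width: 0.152
```

Almost touching.

>>> {"fn": "servo_tool", "kwargs": {"steps": [[[0,-1,0.5,0,1],[0,-1,1,0,1],[0,-1,1.5,0,1],[0,-1,1.5,0,1],[0,-1,1.5,0,1]]]}}

```text
clock: 9.55
eef_pos: [0.4995, -0.3472, 0.1275]
tool_rot: [[0.997, -0.082, 0.001], [-0.082, -0.997, -0.0], [0.001, 0.0, -1.0]]
ft_force: [-3.1, 1.1, 4.2]
gripper_width: 0.154
```

Contact: the vertical force went from -5.3 to +4.2 N at the expected height. Releasing slowly and then withdrawing straight up.

>>> {"fn": "servo_tool", "kwargs": {"steps": [[[0,0,0,0,0.8],[0,0,0,0,0.7],[0,0,0,0,0.6],[0,0,0,0,0.4],[0,0,0,0,0.2],[0,0,0,0,0],[0,0,0,0,0],[0,0,0,0,0],[0,0,-10,0,0],[0,0,-30,0,0],[0,0,-60,0,0],[0,0,-90,0,0],[0,0,-120,0,0],[0,0,-140,0,0],[0,0,-150,0,0],[0,0,-150,0,0],[0,0,-150,0,0]]]}}

```text
clock: 11.25
eef_pos: [0.499, -0.3468, 0.2758]
tool_rot: [[0.997, -0.082, -0.001], [-0.082, -0.997, 0.001], [-0.001, -0.001, -1.0]]
ft_force: [-0.1, 0.6, -0.4]
gripper_width: 1.0
```

Run:
```python
from h import *
o=arm.get_obs();print(o['clock'],o['eef_pos'],o['ft_force'],o['gripper_width'])
for n in('scene','wrist','top'):
    c=snap(n,n+'5');P=cloud(c);H,S,V=cv2.split(cv2.cvtColor(c['img'],cv2.COLOR_RGB2HSV))
    near=(abs(P[...,0]-.5)<.08)&(abs(P[...,1]+.346)<.09)
    k=P[(H>130)&(H<160)&(S>80)&near&(P[...,2]>.106)&(P[...,2]<.122)]
    print(n,len(k),np.median(k[:,2]),np.linalg.lstsq(np.c_[k[:,:2],np.ones(len(k))],k[:,2],rcond=None)[0][:2],cv2.minAreaRect((k[:,:2]*1000).astype(np.float32)))
    k=P[near&(P[...,2]>.152)&(P[...,2]<.165)]
    if len(k):print(' fin',np.median(k[:,2]),cv2.minAreaRect((k[:,:2]*1000).astype(np.float32)))
    k=P[(H>45)&(H<80)&(S>100)&(abs(P[...,2]-.044)<.006)&(abs(P[...,1])<.12)]
    if len(k)>50:print(' green',cv2.minAreaRect((k[:,:2]*1000).astype(np.float32)))
cv2.imwrite('pics/a5.png',np.hstack([cv2.resize(cv2.imread('pics/scene5.png')[120:230,80:200],(390,360)),cv2.resize(cv2.imread('pics/wrist5.png'),(410,360))]))
```

```text
11.25 [ 0.49901069 -0.34681656  0.27579295] [-0.07086923  0.64716569 -0.43169476] 0.9997611052160942
scene 510 0.11318232008356333 [-0.0275722  -0.00387531] ((502.27410888671875, -347.50421142578125), (106.50798034667969, 72.20171356201172), 86.09513854980469)
 fin 0.15736570019695867 ((501.03118896484375, -347.5841369628906), (49.49406433105469, 15.8891019821167), 84.41083526611328)
 green ((571.25244140625, -24.54166030883789), (97.98522186279297, 66.02098083496094), 88.00218200683594)
wrist 4232 0.11356868014957557 [0.00178553 0.00099829] ((499.292236328125, -345.6182556152344), (104.51039123535156, 69.2640609741211), 85.55729675292969)
 fin 0.15822090371055286 ((499.3084411621094, -345.39617919921875), (49.604705810546875, 13.607213020324707), 85.67488098144531)
top 1397 0.11478074090194043 [ 0.00344202 -0.00838355] ((499.14990234375, -347.07159423828125), (105.81431579589844, 68.74933624267578), 85.57807159423828)
 fin 0.15889733786418325 ((499.9193420410156, -346.9184265136719), (48.73051834106445, 14.335516929626465), 85.69429016113281)
 green ((565.04345703125, -23.045917510986328), (103.60212707519531, 69.09282684326172), 84.3932876586914)
```

View pics/a5.png

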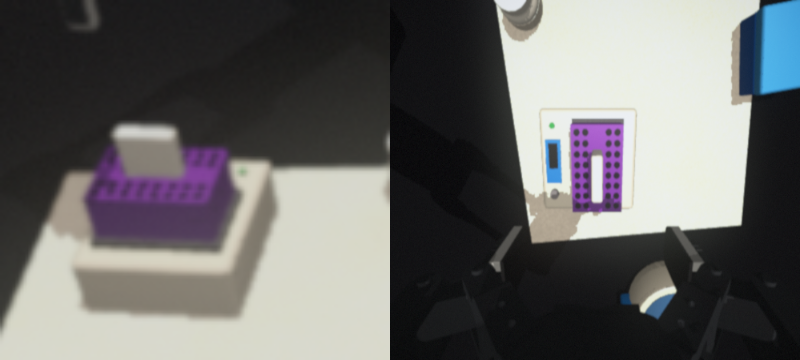

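The block sits flat on the platform: top at 0.1138 m (expected 0.114), centre within 1 mm, and the gripper is clear. Handing in.

```bash
python3 -c "
from rig import arm
print(arm.sign_off())"
```

```text
the job is handed in; nothing more can be done
None
```

I lifted the middle-sized purple block (105 x 70 x 44 mm) by its fin and carried it over the green block. I lowered it onto the pegs until the wrist felt about 10 N of contact, then released it and backed off 150 mm. The job was handed in at about 11.4 s.

Last checks after release:
- **Height:** the block's top was at 113–115 mm across the three cameras (expected 114), so it is fully home on the platform.
- **Position and angle:** by the top and wrist cameras the centre is within about 1 mm of the measured seat. Its long side is within about 0.5° of the platform's.
- **Tilt:** under 0.5° by the top and wrist cameras. The scene camera's coarse fit gave about 1.6°, still inside the limit; I put that down to its slanted view and few pixels.
- **Green block:** unmoved, within 0.5 mm by the top camera. The scene camera's coarse reading was 6 mm off, but it had no earlier reading to compare with.
- **Gripper:** open and clear, with no force on it.

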